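Refit the tongued lift-out board in a drip-tray deck

ROBOT

A 6-joint arm with a two-finger parallel gripper is mounted at the origin on the work surface; the furniture and walls round the work are solid. World frame = base frame: x ahead of the robot, y to its left, z up, the work surface at z = 0. Lengths are in m, angles in rad, forces in N, time in s.
With the tool pointing down it reaches from about 0.375 to 0.9 m from the base axis. Payload 3.1 kg.
Tool frame: the origin (TCP) lies on the centre line of the jaws, within the pads' length; the fingertips stand 11 mm ahead of it and the grasp point (between the pads) lies 8 mm behind it; z points along the fingers, y is the line along which they close (so a half turn about z gives the same grasp; the last joint's range is limited). The gripper opens to 87 mm and grips with 3 to 60 N. Pads are 19 mm wide; open, the fingers measure 117 mm over their backs; the gripper's body (75 mm by 190 mm) begins 51 mm behind the grasp point.
Start: joints at [1.069, 0.527, 1.433, -0, 1.181, -0.178], TCP at [0.198, 0.593, 0.234] pointing down, gripper open.
Joint ranges: [-3.08, 3.08], [-0.75, 2.2], [0.22, 2.44], [-1.43, 4.57], [0, 2.65], [-2.85, 2.85]. Speed limits (rad/s): [2.79, 2.79, 3.14, 3.14, 3.14, 3.14].

INTERFACE

Orientations are given as a unit quaternion [w, x, y, z].
In Python, from station import state, get_image, sign_off gives the robot as it stands.
- The arm moves only by the shell command python3 -m jog 'ROWS' [FORCE]. ROWS is JSON, a list of rows, each a list of 7 numbers: the turn, a rotation vector about the tool's x, y, z as a fraction of full scale, then the shift along the tool's x, y, z as a fraction of full scale, then the closure, from 0 (fully open) to 1 (shut). A call has 1 to 12 rows; each row is the pose to reach, as a shift and turn from the pose commanded when the call began, along the tool's axes at that moment, turning the shorter way round; what a row does not reach only later rows make up. Full scale, the value 1, is 75 cm for a shift and pi rad for a turn. A row lasts 1/10 s, in which the tool goes at most 50 mm and 8.59 degrees, less where a joint would pass 70% of its speed; a pose out of reach is approached as far as the arm can. A call with a number of a shift or a turn outside -1 to 1 is refused whole. A call with a gripper value outside its range is refused whole. The fingers move at their own pace and stop on an object; FORCE is the grip in N (left out, the last holds). Time passes only in rows, so rows that repeat a pose let the fingers close. It gives the time, the measured TCP pose, the force, the opening and the grip force at its end, in the units of the state.
- state(): the state, without advancing time (a new reading comes with each control period).
- get_image(name): name is "side" or "top" or "wrist"; returns a dict with "image" (400x640x3 uint8, blue, green, red), "z_map" (400x640 float32, m along the optical axis (not along the pixel's ray), 0 where there is no reading), "vertical_fov" (degrees; the focal length in pixels is half the picture's height over the tangent of half this angle, whatever the lens; pixels are square), "cx", "cy" (the principal point, pixels), "pose" (4x4, takes a point from camera to world coordinates). Camera axes: x right, y down, z forward; pixel columns grow to the right and rows downward; lengths in m; the calibration is good to about 2 mm. A picture is of the moment at which its call begins.
- sign_off(): hands the job in; it is judged then, once.
The state is a dict: "time_s": time; "joint_positions": joint angles; "dq": joint speeds; "effort": joint torques, N m; "ee_pos": TCP position; "tool_rot": TCP orientation; "force": force on the tool from outside, world axes, zero at the start; "torque": the same for the moment, N m; "grip_width": finger opening in m; "finger_force": force on a finger pad.
Only numpy, scipy, OpenCV 4.12 (cv2) and the standard library are available. Lean on these libraries where they do the work, as an engineer would, in place of code of your own. Each camera call takes 0.05 s, during which the arm holds its last target. There are 200 camera calls.

TASK

Close the deck of the drip tray: pick the loose lift-out board up by its handle, angle its tongue into the groove of the board already laid in the tray, feel it fully home, and lower it so that its front edge drops behind the front rail and it lies flat. Ease it in gently, never pushing or pressing on it with more than about 1.5 kg (15 N), and leave the things standing around where they are.

Things in the scene. Friction and masses are not known exactly. Their poses are not given: they have to be found in the camera images.
- board_grip (a point): Centre of the dark bow handle on top of the loose plywood lift-out board; board axes: +x from the plain front edge to the tongued edge, z up. Bar 12 mm wide in x, 14 mm high, 104 mm long in y, posts at its ends (80 mm clear between). The point is 50 mm above the underside and 30 mm above the top, over the board's middle. Board 0.25 to 0.5 kg; starts flat on the bench, tongue away from the robot.
- board_tongue (a point): Middle of the tip of the board's tongue, board axes: 87 mm in +x from the handle's centre, 42.25 mm below it. Tongue 12 mm long, 5.5 mm thick (5 to 10.5 mm above the underside), 140 mm wide. Board body 150 x 150 x 20 mm; its tongued face is at x = +75 mm, set back to +72.5 mm above the tongue. With the front raised 12 degrees it enters the groove to 2 mm from its bottom, the rest as it is lowered.
- board_front (a point): Middle of the board's plain front edge, half-way up its thickness, board axes: 75 mm in -x from the handle's centre and 40 mm below it, 10 mm above the board's underside.
- tray: Grey sheet-steel drip tray fixed on the bench, 278 x 166 mm outside, 160 mm inside in y, walls 46 mm high. Origin: centre of its underside; x from the front (robot) side to the far side, z up. In it stands a plywood deck frame with play to and fro: it stands, held fast, anywhere from 18 mm nearer to 18 mm farther along tray x than its middle place, and that is not measured: feel for it.
- groove_mouth (a point): Fixed to the tray, tray axes, +x into the groove: middle of the groove's mouth if the frame were in its middle place (true mouth up to 18 mm nearer or farther), 42.5 mm above the bench. The groove, in the near edge of the laid board at the frame's far end, is 12 mm deep, 152 mm wide, 11 mm high (37 to 48 mm above the bench) under a 6 mm lip; laid board's top 54 mm above the bench.
- front_rail (a point): Fixed to the tray, tray axes: middle of the rail's inner face, at the top (50 mm above the bench), if the frame were in its middle place; 152.5 mm nearer than the groove's mouth. The rail is 14 mm thick with a flat top. The board lies behind it with 2.5 mm play in all between groove bottom and rail.
- seat (a point): Fixed to the tray, tray axes: where the middle of the seated board's underside is, tongue touching the groove's bottom, frame in its middle place (true place up to 18 mm nearer or farther); 34 mm above the bench, on top of the two side ledgers of the frame. 5 mm play to each tray side.
- oil_can: Green oil can with a bent spout, 64 x 84 x 192 mm, standing left beyond the tray, origin under its middle; leave it alone.
- grease_tub: Yellow grease tub, 79 mm across, 72 mm high, standing beyond the loose board, origin under its middle; leave it alone.
- brush: White brush, 20 x 195 x 19 mm, lying left of the tray, origin under its middle; leave it alone.
Things that resemble listed ones, but are neither listed nor needed, are in the scene too. Leave any yellow look-alike of the part that bears board_grip alone.

How it is judged:
On the way:
1. the board is angled, front edge raised, with its tongue down in the tray at the height of the groove (x of board_tongue in the frame of tray above 0.038 m and z of board_tongue in the frame of tray between 0.036 and 0.049 m and angle between board_tongue's own z axis and vertical above 0.06 rad), for 0.1 s.
At the end, for the whole second after the job is handed in: The board lies flat (within 0.03 rad) on the ledgers at rest and released: tongue in the groove, tongue tip within 2.3 mm and front edge within 2 mm of their seated heights, so the front edge is down behind the front rail (x of board_tongue in the frame of tray above 0.039 m and z of board_tongue in the frame of tray between 0.0395 and 0.044 m and z of board_front in the frame of tray between 0.042 and 0.046 m and angle between board_tongue's own z axis and vertical below 0.03 rad and angle between the x axis of board_tongue and the x axis of tray, either way round below 0.08 rad and linear speed of board below 0.01 m/s); the robot touches nothing.
It fails at once if the board is pushed or pressed against the tray or its deck with more than 20 N (contact force between board and tray above 20 N).
It fails at once if the oil can is disturbed (distance of oil_can from where it was at the start of the episode above 0.03 m).
It fails at once if the grease tub is disturbed (distance of grease_tub from where it was at the start of the episode above 0.03 m).
It fails at once if the brush is disturbed (distance of brush from where it was at the start of the episode above 0.03 m).
It also fails if it takes over 54 s, if anything falls off the work surface, if the arm or the gripper's body presses on something with over 40 N, if the wrist force passes 120 N, or if a joint passes its speed limit or range.

## Working session

There is one attempt and no reset: what is moved stays moved. The work goes in short steps, Python scripts to look and compute and a shell command to move; the robot and the scene stay as the last step left them, time stands still between calls to the robot, and variables do not carry over. Pictures are saved under pics/ and viewed, at most 10 in all, crops included, and the job is handed in when it is done.

```bash
mkdir -p pics
cat > h.py <<'E'
import numpy as np, cv2
from station import state,get_image
def cam(n):
    d=get_image(n); h=d["image"].shape[0]; d["f"]=h/2/np.tan(np.radians(d["vertical_fov"]/2)); return d
def pts(d):
    z=d["z_map"]; v,u=np.mgrid[:z.shape[0],:z.shape[1]]
    P=np.stack([(u-d["cx"])/d["f"]*z,(v-d["cy"])/d["f"]*z,z],-1)
    T=d["pose"]; W=P@T[:3,:3].T+T[:3,3]; W[z==0]=np.nan; return W
E
python3 - <<'E'
from h import *
print(state())
for n in("top","side"):
    d=cam(n); cv2.imwrite(f"pics/{n}1.png",d["image"]); np.savez(f"{n}.npz",img=d["image"],W=pts(d)); print(n,d["pose"].round(3).tolist(),d["f"],d["cx"],d["cy"])
E
```

```text
{'time_s': 0.0, 'joint_positions': array([ 1.06951658e+00,  5.28468752e-01,  1.43388185e+00,  9.14820805e-07,
        1.18137621e+00, -1.78500029e-01]), 'dq': array([-0.00108972,  0.00155036,  0.00017961,  0.00013544, -0.00096825,
       -0.00010363]), 'effort': array([-1.06223804e-03, -4.40041924e+01, -1.76588720e+01,  6.32591662e-02,
        5.82140882e-02, -1.73914450e-04]), 'ee_pos': array([0.19788566, 0.59211477, 0.23257651]), 'tool_rot': array([-3.56144479e-04,  1.60690239e-01,  9.87004310e-01, -1.00589018e-03]), 'force': array([ 0.23277144, -0.03595855, -0.8930806 ]), 'torque': array([-0.01839146, -0.01001378, -0.0129449 ]), 'finger_force': 0.0, 'grip_width': 0.08697474981512347}
top [[-0.006, -0.998, 0.064, 0.434], [-1.0, 0.006, -0.005, 0.111], [0.005, -0.064, -0.998, 1.296], [0.0, 0.0, 0.0, 1.0]] 454.1584889429931 320.3730507230682 202.4320098475184
side [[0.913, -0.193, 0.359, 0.116], [-0.408, -0.441, 0.799, -0.811], [0.004, -0.876, -0.482, 0.638], [0.0, 0.0, 0.0, 1.0]] 445.87415329753384 322.0150954572073 198.55625221958954
```

View pics/top1.png

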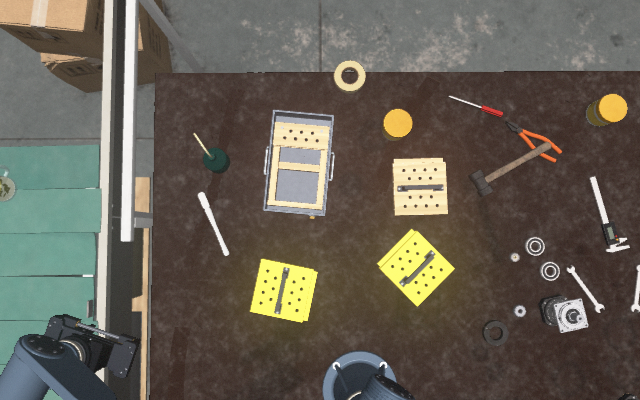

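View pics/side1.png

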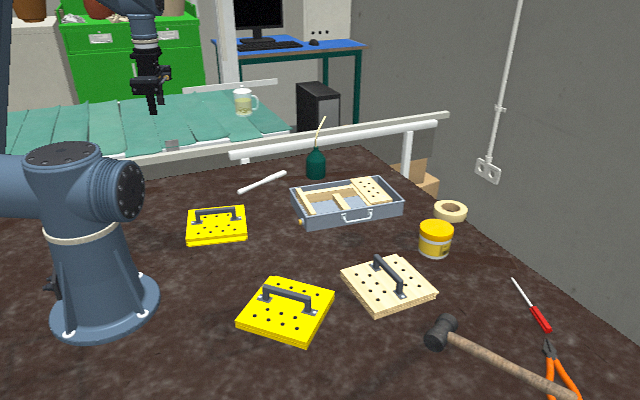

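The top view shows the plywood board with its handle at (420,187) and the tongue up. The tray is at (300,163), with the laid board at (300,135) and the front rail at about (295,205). The yellow look-alikes are at (284,290) and (416,267). The side view agrees.

Run:
```python
from h import *
D=np.load("top.npz"); W=D["W"]; img=D["img"]
def reg(u0,u1,v0,v1,z0,z1,extra=None):
    m=np.zeros(W.shape[:2],bool); m[v0:v1,u0:u1]=1
    m&=(W[...,2]>z0)&(W[...,2]<z1)
    if extra is not None: m&=extra
    return m
def rect(m,name):
    n,l,s,c=cv2.connectedComponentsWithStats(m.astype(np.uint8)); 
    i=1+np.argmax(s[1:,4]); p=W[l==i]
    r=cv2.minAreaRect((p[:,:2]*1000).astype(np.float32)); print(name,len(p),r,"zmed",np.median(p[:,2]).round(4)); return p
hsv=cv2.cvtColor(img,cv2.COLOR_BGR2HSV)
rect(reg(385,455,150,225,.012,.03),"board top")
rect(reg(385,455,150,225,.035,.08),"handle")
rect(reg(255,345,100,225,.02,.07),"tray+")
wood=(hsv[...,0]<30)&(hsv[...,1]>50)&(hsv[...,2]>140)
rect(reg(255,345,100,225,.0445,.07,wood),"laid board")
rect(reg(255,345,185,225,.042,.07,wood),"rail")
rect(reg(190,240,120,180,.02,.3),"oilcan"); rect(reg(190,240,185,262,.006,.05),"brush"); rect(reg(380,415,100,142,.03,.1),"tub")
# profile along tray centre column
print([(v,*W[v,300].round(3)) for v in range(106,218,2)])
np.set_printoptions(linewidth=200)
a=cv2.resize(img[95:225,250:460],None,fx=3.6,fy=3.6,interpolation=cv2.INTER_CUBIC); cv2.imwrite("pics/crop.png",a)
```

```text
board top 2626 ((560.1333618164062, -177.0694122314453), (160.07113647460938, 150.9263153076172), 1.054635763168335) zmed 0.0199
handle 182 ((554.6732788085938, -176.20098876953125), (11.950569152832031, 103.12200164794922), 0.14475387334823608) zmed 0.0564
tray+ 3582 ((622.18798828125, 164.67205810546875), (193.14785766601562, 293.56451416015625), 85.0083999633789) zmed 0.0487
laid board 1176 ((699.3997802734375, 157.5770263671875), (151.4983367919922, 66.0587158203125), 84.03109741210938) zmed 0.054
rail 250 ((509.09136962890625, 175.90997314453125), (151.17433166503906, 13.81617259979248), 84.34490203857422) zmed 0.0502
oilcan 546 ((635.1405029296875, 396.21923828125), (69.775146484375, 62.54666519165039), 64.58502197265625) zmed 0.0749
brush 431 ((457.6960754394531, 409.3508605957031), (192.0754852294922, 46.18400573730469), 16.043405532836914) zmed 0.0145
tub 707 ((728.8108520507812, -107.94587707519531), (77.0016860961914, 78.2496337890625), 28.464323043823242) zmed 0.0713
[(106, np.float64(0.797), np.float64(0.162), np.float64(0.002)), (108, np.float64(0.792), np.float64(0.162
[... 2762 characters left out ...]
196, np.float64(0.535), np.float64(0.162), np.float64(0.005)), (198, np.float64(0.53), np.float64(0.163), np.float64(0.001)), (200, np.float64(0.524), np.float64(0.162), np.float64(0.003)), (202, np.float64(0.518), np.float64(0.163), np.float64(0.002)), (204, np.float64(0.51), np.float64(0.161), np.float64(0.048)), (206, np.float64(0.504), np.float64(0.161), np.float64(0.051)), (208, np.float64(0.501), np.float64(0.163), np.float64(0.003)), (210, np.float64(0.495), np.float64(0.162), np.float64(0.006)), (212, np.float64(0.488), np.float64(0.161), np.float64(0.049)), (214, np.float64(0.484), np.float64(0.163), np.float64(0.003)), (216, np.float64(0.478), np.float64(0.163), np.float64(0.002))]
```

View pics/crop.png

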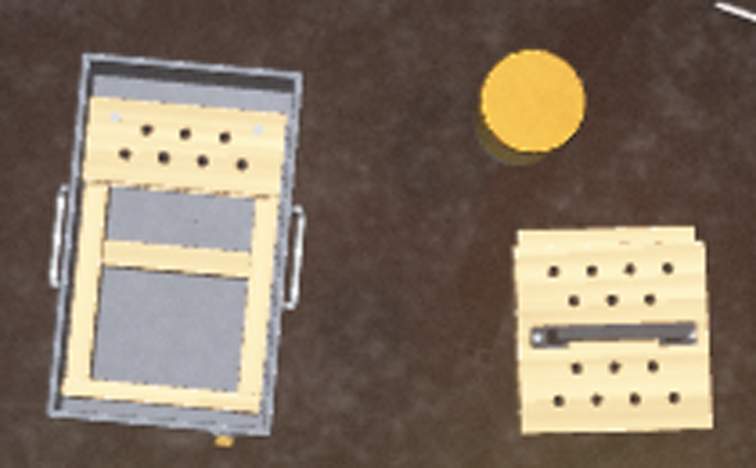

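The crop shows the plywood board upright and slightly rotated. The tray is turned about -6°, and the frame sits nearer the front wall.

```bash
cat >> h.py <<'E'
from scipy.spatial.transform import Rotation as Ro
def tool(yaw,pitch=0):
    # tool y along board +x (yaw), pointing down; pitch>0 raises board front
    R0=np.column_stack([[0,1,0],[1,0,0],[0,0,-1]])
    return Ro.from_euler('z',yaw)*Ro.from_euler('y',pitch)*Ro.from_matrix(R0)
def cur():
    s=state(); q=s["tool_rot"]; return s,np.array(s["ee_pos"]),Ro.from_quat([q[1],q[2],q[3],q[0]])
def row(p,R):
    s,p0,R0=cur(); t=(R0.inv()*R).as_rotvec()/np.pi; d=R0.inv().apply(np.array(p)-p0)/.75
    return np.r_[t,d].round(4).tolist()
E
python3 - <<'E'
from h import *
D=np.load("top.npz"); W=D["W"]; img=D["img"]; hsv=cv2.cvtColor(img,cv2.COLOR_BGR2HSV)
m=np.zeros(W.shape[:2],bool); m[150:225,385:455]=1
p=W[m&(W[...,2]>.035)&(W[...,2]<.08)]
c=p[:,:2].mean(0); u,s,v=np.linalg.svd(p[:,:2]-c); print("handle mean",c,"dir",v[0],"yaw",np.degrees(np.arctan2(-v[0][0],v[0][1])))
b=W[m&(W[...,2]>.012)&(W[...,2]<.03)]
# front edge & side edges line fit: min x per y bin
def edge(P,ax,sgn,lo,hi):
    o=1-ax; bins=np.arange(lo,hi,.006); e=[]
    for a in bins:
        q=P[(P[:,o]>=a)&(P[:,o]<a+.006)]
        if len(q)>2: e.append((a+.003,sgn*np.max(sgn*q[:,ax])))
    e=np.array(e); return np.polyfit(e[:,0],e[:,1],1)
for n,a in dict(front=(0,-1,-.24,-.115),left=(1,1,.5,.62),right=(1,-1,.5,.62)).items(): print(n,edge(b,*a))
wood=(hsv[...,0]<30)&(hsv[...,1]>50)&(hsv[...,2]>140)
m=np.zeros(W.shape[:2],bool); m[100:225,255:345]=1
L=W[m&wood&(W[...,2]>.0445)&(W[...,0]>.6)]; print("mouth edge x=f(y)",edge(L,0,-1,.09,.225))
L=W[m&wood&(W[...,2]>.044)&(W[...,0]<.56)]; print("rail inner",edge(L,0,1,.11,.245))
T=W[m&(W[...,2]>.036)&~wood]; print("near wall",edge(T,0,-1,.12,.24),"far",edge(T,0,1,.09,.21))
print(row([.46,.03,.2],tool(np.radians(1.5))))
E
```

```text
handle mean [ 0.55442643 -0.17340953] dir [ 0.00666897 -0.99997776] yaw -179.61789331838813
front [-0.00567244  0.4800801 ]
left [ 0.01858869 -0.11266775]
right [ 0.02852553 -0.26658913]
mouth edge x=f(y) [0.10182924 0.65204457]
rail inner [0.09894882 0.49727579]
near wall [0.08871103 0.47027079] far [0.09396868 0.75192644]
[-0.0006, 0.0003, 0.3889, -0.5692, -0.5999, 0.0445]
```

```bash
python3 -m jog '[[0,0,0.389,-0.569,-0.6,0.0445,0],[0,0,0.389,-0.569,-0.6,0.0445,0],[0,0,0.389,-0.569,-0.6,0.0445,0],[0,0,0.389,-0.569,-0.6,0.0445,0],[0,0,0.389,-0.569,-0.6,0.0445,0],[0,0,0.389,-0.569,-0.6,0.0445,0],[0,0,0.389,-0.569,-0.6,0.0445,0],[0,0,0.389,-0.569,-0.6,0.0445,0],[0,0,0.389,-0.569,-0.6,0.0445,0],[0,0,0.389,-0.569,-0.6,0.0445,0],[0,0,0.389,-0.569,-0.6,0.0445,0],[0,0,0.389,-0.569,-0.6,0.0445,0]]' 40
python3 - <<'E'
from h import *
print(row([.555,-.1765,.12],tool(np.radians(0.9))))
E
```

```text
time_s: 1.3
ee_pos: [0.4516, 0.0476, 0.2011]
tool_rot: [-0.0, 0.698, 0.716, 0.0]
force: [0.7, 0.7, 0.2]
grip_width: 0.087
finger_force: 0.0
[-0.0001, -0.0001, 0.0031, -0.3023, 0.1302, 0.1081]
```

```bash
python3 -m jog '[[0,0,0.003,-0.302,0.13,0.108,0],[0,0,0.003,-0.302,0.13,0.108,0],[0,0,0.003,-0.302,0.13,0.108,0],[0,0,0.003,-0.302,0.13,0.108,0],[0,0,0.003,-0.302,0.13,0.108,0],[0,0,0.003,-0.302,0.13,0.108,0],[0,0,0.003,-0.302,0.13,0.108,0]]'
python3 - <<'E'
from h import *
print(state()["ee_pos"],row([.555,-.1765,.0425],tool(np.radians(0.9))))
d=cam("wrist"); cv2.imwrite("pics/w1.png",d["image"]); W=pts(d)
m=(W[...,2]>.04)&(W[...,2]<.065)&(abs(W[...,0]-.555)<.05)&(abs(W[...,1]+.18)<.08)
p=W[m][:,:2]; print(len(p),cv2.minAreaRect((p*1000).astype(np.float32)) if len(p) else 0)
E
```

```text
time_s: 2.0
ee_pos: [0.5546, -0.1758, 0.119]
tool_rot: [-0.001, 0.702, 0.712, -0.0]
force: [-0.5, 0.2, 1.1]
grip_width: 0.087
finger_force: 0.0
[ 0.55455285 -0.17580549  0.11904564] [-0.0004, -0.0003, -0.0006, -0.001, 0.0007, 0.1021]
2031 ((554.6925659179688, -174.52883911132812), (12.027068138122559, 103.54499816894531), 1.0854411125183105)
```

View pics/w1.png

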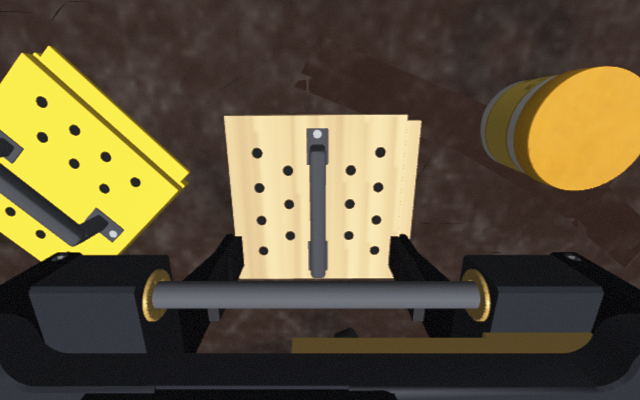

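The wrist view shows the handle (column ~318) centred between the fingers, with the board's tongue at the right (~412). I'll descend and grip.

```bash
python3 -m jog '[[0,0,0,0,0.0005,0.05,0],[0,0,0,0,0.0005,0.1015,0],[0,0,0,0,0.0005,0.1015,0],[0,0,0,0,0.0005,0.1015,0],[0,0,0,0,0.0005,0.1015,1],[0,0,0,0,0.0005,0.1015,1],[0,0,0,0,0.0005,0.1015,1],[0,0,0,0,0.0005,0.1015,1],[0,0,0,0,0.0005,0.1015,1],[0,0,0,0,0.0005,0.1015,1],[0,0,0,0,0.0005,0.1015,1]]' 50
```

```text
time_s: 3.15
ee_pos: [0.555, -0.1743, 0.0442]
tool_rot: [-0.0, 0.701, 0.713, -0.0]
force: [-0.4, -0.7, 0.2]
grip_width: 0.0392
finger_force: 0.0
```

```bash
python3 -m jog '[[0,0,0,0,0,0.001,1],[0,0,0,0,0,0.001,1],[0,0,0,0,0,0.001,1],[0,0,0,0,0,0.001,1],[0,0,0,0,0,0.001,1],[0,0,0,0,0,0.001,1]]' 60
python3 - <<'E'
from h import *
print(state()["ee_pos"],state()["grip_width"],state()["finger_force"])
E
```

```text
time_s: 3.75
ee_pos: [0.5552, -0.1743, 0.0433]
tool_rot: [0.0, 0.701, 0.713, 0.0]
force: [1.4, 0.4, -2.9]
grip_width: 0.0114
finger_force: 60.0
[ 0.5551759  -0.17429673  0.04334909] 0.011385044885660237 59.999610129743814
```

```bash
cat >> h.py <<'E'
HZ=.0067; BY=np.radians(1.0)-np.radians(0.9)
MOUTH=np.array([.6675,.161]); TY=-.099; ex=np.array([np.cos(TY),np.sin(TY)])
def tcp_for(back,ztip,pitch,yaw=TY):
    "TCP pose so that the tongue tip is `back` m short of the mouth"
    Rb=Ro.from_euler('z',yaw)*Ro.from_euler('y',pitch)
    tip=np.r_[MOUTH-back*ex,ztip]; h=tip-Rb.apply([.087,0,-.04225])
    R=tool(yaw,pitch); return h+HZ*R.apply([0,0,1]),R
def tip():
    s,p,R=cur(); h=p-HZ*R.apply([0,0,1]); y=R.apply([0,1,0]); z=-R.apply([0,0,1])
    t=h+.087*y-.04225*z; d=t[:2]-MOUTH
    return dict(back=round(-d@ex*1e3,2),lat=round(float(d@[-ex[1],ex[0]])*1e3,2),z=round(t[2]*1e3,2),pitch=round(np.degrees(-np.arcsin(y[2])),2),yaw=round(np.degrees(np.arctan2(y[1],y[0])-TY),2),F=np.round(s["force"],2),t=s["time_s"])
E
python3 -m jog '[[0,0,0,0,0,-0.06,1],[0,0,0,0,0,-0.14,1],[0,0,0,0,0,-0.14,1],[0,0,0,0,0,-0.14,1],[0,0,0,0,0,-0.14,1]]'
python3 - <<'E'
from h import *
p,R=tcp_for(.022,.11,np.radians(12.5)); print(p,row(p,R),state()["force"],state()["torque"])
E
```

```text
time_s: 4.25
ee_pos: [0.5532, -0.1733, 0.1467]
tool_rot: [-0.002, 0.701, 0.713, -0.001]
force: [-0.8, -0.7, -5.0]
grip_width: 0.0111
finger_force: 60.0
[0.56874262 0.17080905 0.16353757] [0.0681, 0.0034, 0.0367, 0.4585, 0.0282, -0.0216] [-0.77394975 -0.65485594 -5.01097949] [-0.10379547  0.10524257  0.04050535]
```

```bash
python3 -m jog '[[0.068,0.0034,0.037,0.1,0.028,-0.022,1],[0.068,0.0034,0.037,0.16,0.028,-0.022,1],[0.068,0.0034,0.037,0.22,0.028,-0.022,1],[0.068,0.0034,0.037,0.28,0.028,-0.022,1],[0.068,0.0034,0.037,0.34,0.028,-0.022,1],[0.068,0.0034,0.037,0.4,0.028,-0.022,1],[0.068,0.0034,0.037,0.44,0.028,-0.022,1],[0.068,0.0034,0.037,0.4585,0.028,-0.022,1],[0.068,0.0034,0.037,0.4585,0.028,-0.022,1],[0.068,0.0034,0.037,0.4585,0.028,-0.022,1],[0.068,0.0034,0.037,0.4585,0.028,-0.022,1]]'
python3 - <<'E'
from h import *
print(tip()); p,R=tcp_for(.022,.11,np.radians(12.5)); print(row(p,R))
for n in ("side","wrist"):
    d=cam(n); cv2.imwrite(f"pics/{n}2.png",d["image"]); np.savez(f"{n}2.npz",img=d["image"],W=pts(d))
    T=np.linalg.inv(d["pose"]); s,pp,R=cur(); h=pp-HZ*R.apply([0,0,1]); y=R.apply([0,1,0]); x=R.apply([1,0,0]); z=-R.apply([0,0,1])
    for o in [(.087,0,-.04225),(.0725,.075,-.03),(-.075,.075,-.03),(-.075,-.075,-.03),(.0725,-.075,-.03)]:
        c=T[:3,:3]@(h+o[0]*y-o[1]*-1*(-x)*-1*-1+o[2]*z)+T[:3,3]; print(n,o,(c[:2]/c[2]*d["f"]+[d["cx"],d["cy"]]).round(1))
E
```

```text
time_s: 5.35
ee_pos: [0.5703, 0.168, 0.1641]
tool_rot: [-0.079, 0.738, 0.666, -0.073]
force: [0.7, -0.7, -4.0]
grip_width: 0.0116
finger_force: 60.0
{'back': np.float64(20.04), 'lat': -2.97, 'z': np.float64(110.8), 'pitch': np.float64(12.32), 'yaw': np.float64(-0.2), 'F': array([ 0.75, -0.7 , -4.02]), 't': 5.35}
[0.001, 0.0007, -0.0011, 0.0035, -0.0022, 0.0012]
side (0.087, 0, -0.04225) [353.8 173.1]
side (0.0725, 0.075, -0.03) [360.7 180.3]
side (-0.075, 0.075, -0.03) [306.8 176.8]
side (-0.075, -0.075, -0.03) [291.2 154. ]
side (0.0725, -0.075, -0.03) [340.5 158.2]
wrist (0.087, 0, -0.04225) [446.4 234.8]
wrist (0.0725, 0.075, -0.03) [419.2 338.4]
wrist (-0.075, 0.075, -0.03) [212.1 338.3]
wrist (-0.075, -0.075, -0.03) [184.  121.5]
wrist (0.0725, -0.075, -0.03) [447.2 121.4]
```

View pics/side2.png

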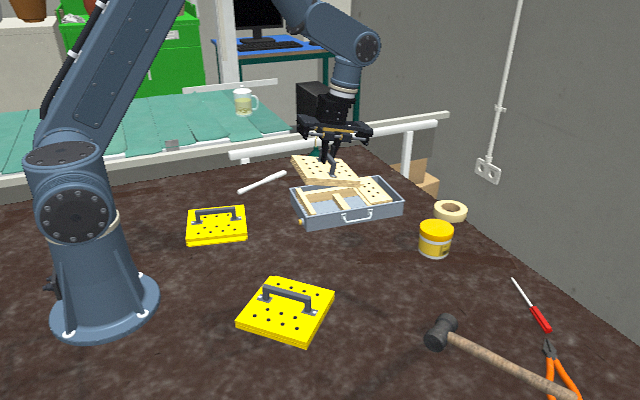

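View pics/wrist2.png

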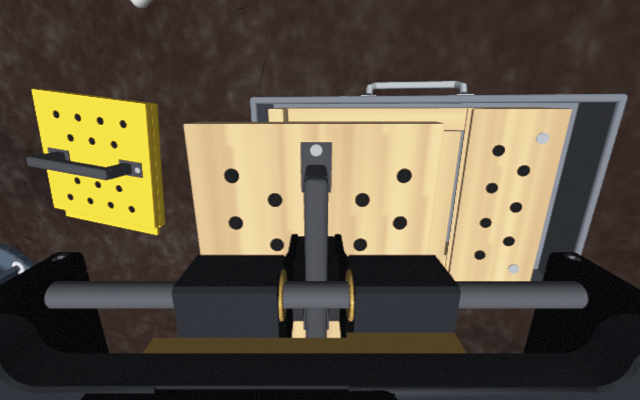

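The board is held level with the handle and matches the prediction (corners at (186,124) and (443,123)). The laid board's near edge is at about column 465. Next I'll fit planes to the held board's top in the wrist depth, to get its true pitch, and check the mouth position.

Run:
```python
from h import *
D=np.load("wrist2.npz"); W=D["W"]
p=np.concatenate([W[130:250,205:295].reshape(-1,3),W[130:250,340:425].reshape(-1,3)]); p=p[~np.isnan(p[:,0])]
c=np.median(p,0); 
for _ in range(3):
    q=p-c; u,s,v=np.linalg.svd(q,full_matrices=False); n=v[2]*np.sign(v[2][2]); r=(p-c)@n; p=p[abs(r)<.003]; c=p.mean(0)
s,pp,R=cur(); y=R.apply([0,1,0]); z=-R.apply([0,0,1]); h=pp-HZ*R.apply([0,0,1])
print("pitch plane",np.degrees(np.arctan2(n[:2]@ex,n[2])),"roll",np.degrees(np.arctan2(n[1],n[2])),"tool z",z,"n",n,"top below h (exp .03):",(h-c)@n)
L=W[110:270,430:540].reshape(-1,3); L=L[(L[:,2]>.049)&(L[:,2]<.06)]
a=(L[:,:2]-MOUTH)@ex; l=(L[:,:2]-MOUTH)@[-ex[1],ex[0]]
print("laid z",np.median(L[:,2]));
for lo in np.arange(-.02,.08,.015):
    k=(l>lo)&(l<lo+.015)
    if k.sum()>5: print(lo.round(3),k.sum(),np.percentile(a[k],[0,2,5])*1e3)
print(tip())
```

```text
pitch plane 12.196917636258688 roll -1.111589451452541 tool z [ 0.21166672 -0.01947582  0.97714784] n [ 0.21042768 -0.01896531  0.97742545] top below h (exp .03): 0.030015698147586097
laid z 0.05455758015237014
-0.02 1437 [-0.82663132  0.05825729  1.88650368]
-0.005 1444 [-0.8602144  -0.18625884  1.76611639]
0.01 1446 [-0.80081972 -0.19090436  1.46666511]
0.025 1450 [-0.86684947 -0.23173795  1.19256553]
0.04 1448 [-0.96283322 -0.31630303  1.14470319]
0.055 1447 [-0.71387221 -0.39999     0.73513035]
0.07 652 [-0.68929846 -0.30783889  0.93655505]
{'back': np.float64(19.7), 'lat': -2.83, 'z': np.float64(111.4), 'pitch': np.float64(12.27), 'yaw': np.float64(-0.22), 'F': array([ 0.48, -0.41, -4.6 ]), 't': 5.45}
```

Run:
```python
from h import *
p,R=tcp_for(.02,.052,np.radians(12.3)); p[:2]+=.0005*np.array([-ex[1],ex[0]]); print(row(p,R))
```

```text
[0.0002, 0.0005, -0.0012, 0.0041, 0.0165, 0.0774]
```

```bash
python3 -m jog '[[0,0,-0.001,0.004,0.005,0.025,1],[0,0,-0.001,0.004,0.011,0.05,1],[0,0,-0.001,0.004,0.015,0.07,1],[0,0,-0.001,0.004,0.0165,0.0774,1],[0,0,-0.001,0.004,0.0165,0.0774,1],[0,0,-0.001,0.004,0.0165,0.0774,1]]'
python3 - <<'E'
from h import *
print(tip()); p,R=tcp_for(.012,.0415,np.radians(12.3)); p[:2]+=.0005*np.array([-ex[1],ex[0]]); print(row(p,R))
E
```

```text
time_s: 6.05
ee_pos: [0.571, 0.1726, 0.106]
tool_rot: [-0.078, 0.737, 0.668, -0.072]
force: [0.4, -0.8, -4.7]
grip_width: 0.0117
finger_force: 60.0
{'back': np.float64(19.67), 'lat': 2.1, 'z': np.float64(52.93), 'pitch': np.float64(12.19), 'yaw': np.float64(0.08), 'F': array([ 0.4 , -0.82, -4.71]), 't': 6.05}
[0.0006, 0.0004, 0.0004, -0.002, 0.0133, 0.0125]
```

```bash
python3 -m jog '[[0.0006,0,0.0004,-0.002,0.001,0.007,1],[0.0006,0,0.0004,-0.002,0.003,0.0145,1],[0.0006,0,0.0004,-0.002,0.006,0.014,1],[0.0006,0,0.0004,-0.002,0.01,0.0133,1],[0.0006,0,0.0004,-0.002,0.0133,0.0125,1],[0.0006,0,0.0004,-0.002,0.0133,0.0125,1],[0.0006,0,0.0004,-0.002,0.0133,0.0125,1]]'
python3 - <<'E'
from h import *
print(tip()); p,R=tcp_for(.0025,.0415,np.radians(12.3)); p[:2]+=.0005*np.array([-ex[1],ex[0]]); print(row(p,R))
E
```

```text
time_s: 6.75
ee_pos: [0.5782, 0.1706, 0.0944]
tool_rot: [-0.079, 0.737, 0.668, -0.073]
force: [-0.4, -0.0, -3.6]
grip_width: 0.0115
finger_force: 60.0
{'back': np.float64(12.45), 'lat': 0.69, 'z': np.float64(41.08), 'pitch': np.float64(12.34), 'yaw': np.float64(0.03), 'F': array([-0.41, -0.02, -3.64]), 't': 6.75}
[-0.0002, 0.0005, 0.0002, -0.0003, 0.0128, -0.0033]
```

```bash
python3 -m jog '[[0,0,0,0,0.0043,-0.0012,1],[0,0,0,0,0.0086,-0.0023,1],[0,0,0,0,0.0128,-0.0033,1],[0,0,0,0,0.0141,-0.0036,1],[0,0,0,0,0.0154,-0.0039,1],[0,0,0,0,0.0154,-0.0039,1]]'
python3 -c "from h import *;print(tip())"
```

```text
time_s: 7.35
ee_pos: [0.5899, 0.1694, 0.0946]
tool_rot: [-0.079, 0.737, 0.668, -0.073]
force: [0.0, -0.8, -3.8]
grip_width: 0.0115
finger_force: 60.0
{'back': np.float64(0.68), 'lat': 0.63, 'z': np.float64(41.27), 'pitch': np.float64(12.36), 'yaw': np.float64(0.02), 'F': array([ 0.04, -0.81, -3.75]), 't': 7.35}
```

```bash
python3 -m jog '[[0,0,0,0,0.0013,-0.0003,1],[0,0,0,0,0.0026,-0.0006,1],[0,0,0,0,0.0039,-0.0009,1],[0,0,0,0,0.0052,-0.0011,1],[0,0,0,0,0.0052,-0.0011,1]]'
python3 -c "from h import *;print(tip())"
```

```text
time_s: 7.85
ee_pos: [0.594, 0.169, 0.0947]
tool_rot: [-0.079, 0.737, 0.668, -0.073]
force: [-0.1, -0.2, -5.9]
grip_width: 0.0115
finger_force: 60.0
{'back': np.float64(-3.49), 'lat': 0.68, 'z': np.float64(41.35), 'pitch': np.float64(12.34), 'yaw': np.float64(0.03), 'F': array([-0.06, -0.18, -5.9 ]), 't': 7.85}
```

```bash
python3 -m jog '[[0,0,0,0,0.0013,-0.0003,1],[0,0,0,0,0.0026,-0.0006,1],[0,0,0,0,0.0039,-0.0009,1],[0,0,0,0,0.0039,-0.0009,1]]'
python3 -c "from h import *;print(tip())"
```

```text
time_s: 8.25
ee_pos: [0.597, 0.1687, 0.0947]
tool_rot: [-0.079, 0.737, 0.668, -0.073]
force: [0.5, 0.1, -4.3]
grip_width: 0.0111
finger_force: 60.0
{'back': np.float64(-6.52), 'lat': 0.7, 'z': np.float64(41.38), 'pitch': np.float64(12.34), 'yaw': np.float64(0.03), 'F': array([ 0.53,  0.09, -4.26]), 't': 8.25}
```

Tongue is about 6.5 mm in, with no contact force. I'll feel onward in small steps.

```bash
python3 -m jog '[[0,0,0,0,0.0007,-0.0002,1],[0,0,0,0,0.0013,-0.0003,1],[0,0,0,0,0.002,-0.0005,1],[0,0,0,0,0.002,-0.0005,1]]'
python3 -c "from h import *;print(tip())"
python3 -m jog '[[0,0,0,0,0.0007,-0.0002,1],[0,0,0,0,0.0013,-0.0003,1],[0,0,0,0,0.0013,-0.0003,1]]'
python3 -c "from h import *;print(tip())"
```

```text
time_s: 8.65
ee_pos: [0.5985, 0.1686, 0.0948]
tool_rot: [-0.079, 0.737, 0.668, -0.073]
force: [1.1, 0.9, -4.5]
grip_width: 0.0113
finger_force: 60.0
{'back': np.float64(-7.93), 'lat': 0.68, 'z': np.float64(41.44), 'pitch': np.float64(12.35), 'yaw': np.float64(0.03), 'F': array([ 1.09,  0.87, -4.48]), 't': 8.65}
time_s: 8.95
ee_pos: [0.5994, 0.1685, 0.0948]
tool_rot: [-0.079, 0.737, 0.668, -0.073]
force: [-0.2, -0.6, -4.2]
grip_width: 0.0112
finger_force: 60.0
{'back': np.float64(-8.91), 'lat': 0.69, 'z': np.float64(41.42), 'pitch': np.float64(12.35), 'yaw': np.float64(0.03), 'F': array([-0.21, -0.59, -4.16]), 't': 8.95}
```

```bash
python3 -m jog '[[0,0,0,0,0.0007,-0.0002,1],[0,0,0,0,0.0011,-0.0003,1],[0,0,0,0,0.0011,-0.0003,1]]'
python3 -c "from h import *;print(tip())"
```

```text
time_s: 9.25
ee_pos: [0.6003, 0.1684, 0.0948]
tool_rot: [-0.079, 0.737, 0.668, -0.073]
force: [-0.5, 0.1, -4.0]
grip_width: 0.011
finger_force: 60.0
{'back': np.float64(-9.74), 'lat': 0.71, 'z': np.float64(41.47), 'pitch': np.float64(12.35), 'yaw': np.float64(0.03), 'F': array([-0.53,  0.11, -4.01]), 't': 9.25}
```

```bash
python3 -m jog '[[0,0,0,0,0.0004,-0.0001,1],[0,0,0,0,0.0007,-0.0002,1],[0,0,0,0,0.0007,-0.0002,1]]'
python3 -c "from h import *;print(tip())"
```

```text
time_s: 9.55
ee_pos: [0.6008, 0.1683, 0.0948]
tool_rot: [-0.079, 0.737, 0.668, -0.073]
force: [0.7, -0.4, -4.4]
grip_width: 0.011
finger_force: 60.0
{'back': np.float64(-10.25), 'lat': 0.68, 'z': np.float64(41.47), 'pitch': np.float64(12.35), 'yaw': np.float64(0.03), 'F': array([ 0.7 , -0.39, -4.42]), 't': 9.55}
```

Still free; continue in 0.5 mm steps until it resists.

```bash
python3 -m jog '[[0,0,0,0,0.0004,-0.0001,1],[0,0,0,0,0.0007,-0.0002,1],[0,0,0,0,0.0007,-0.0002,1]]'
python3 -c "from h import *;print(tip())"
```

```text
time_s: 9.85
ee_pos: [0.6013, 0.1683, 0.0949]
tool_rot: [-0.079, 0.737, 0.668, -0.073]
force: [-0.2, -0.1, -4.5]
grip_width: 0.0111
finger_force: 60.0
{'back': np.float64(-10.8), 'lat': 0.69, 'z': np.float64(41.53), 'pitch': np.float64(12.35), 'yaw': np.float64(0.03), 'F': array([-0.23, -0.07, -4.55]), 't': 9.85}
```

```bash
python3 -m jog '[[0,0,0,0,0.0004,-0.0001,1],[0,0,0,0,0.0007,-0.0002,1],[0,0,0,0,0.0007,-0.0002,1]]'
python3 -c "from h import *;print(tip())"
```

```text
time_s: 10.15
ee_pos: [0.6019, 0.1682, 0.0949]
tool_rot: [-0.079, 0.737, 0.668, -0.073]
force: [0.2, -0.1, -4.4]
grip_width: 0.0111
finger_force: 60.0
{'back': np.float64(-11.35), 'lat': 0.68, 'z': np.float64(41.56), 'pitch': np.float64(12.35), 'yaw': np.float64(0.03), 'F': array([ 0.23, -0.12, -4.37]), 't': 10.15}
```

```bash
python3 -m jog '[[0,0,0,0,0.0004,-0.0001,1],[0,0,0,0,0.0007,-0.0002,1],[0,0,0,0,0.0007,-0.0002,1]]'
python3 -c "from h import *;print(tip())"
```

```text
time_s: 10.45
ee_pos: [0.6024, 0.1682, 0.0949]
tool_rot: [-0.079, 0.737, 0.668, -0.073]
force: [0.4, 0.0, -5.0]
grip_width: 0.0115
finger_force: 60.0
{'back': np.float64(-11.88), 'lat': 0.7, 'z': np.float64(41.58), 'pitch': np.float64(12.35), 'yaw': np.float64(0.03), 'F': array([ 0.43,  0.04, -5.  ]), 't': 10.45}
```

```bash
python3 -m jog '[[0,0,0,0,0.0004,-0.0001,1],[0,0,0,0,0.0007,-0.0002,1],[0,0,0,0,0.0007,-0.0002,1]]'
python3 -c "from h import *;print(tip())"
```

```text
time_s: 10.75
ee_pos: [0.6027, 0.1682, 0.0949]
tool_rot: [-0.079, 0.737, 0.668, -0.073]
force: [-0.3, 0.3, -3.5]
grip_width: 0.0118
finger_force: 60.0
{'back': np.float64(-12.21), 'lat': 0.71, 'z': np.float64(41.58), 'pitch': np.float64(12.38), 'yaw': np.float64(0.03), 'F': array([-0.27,  0.26, -3.48]), 't': 10.75}
```

```bash
python3 -m jog '[[0,0,0,0,0.0003,-0.0001,1],[0,0,0,0,0.0005,-0.0001,1],[0,0,0,0,0.0005,-0.0001,1]]'
python3 -c "from h import *;print(tip());print(state()['torque'])"
```

```text
time_s: 11.05
ee_pos: [0.6028, 0.1681, 0.0949]
tool_rot: [-0.08, 0.737, 0.668, -0.073]
force: [-2.0, -0.9, -3.5]
grip_width: 0.0116
finger_force: 60.0
{'back': np.float64(-12.27), 'lat': 0.7, 'z': np.float64(41.49), 'pitch': np.float64(12.41), 'yaw': np.float64(0.03), 'F': array([-2.02, -0.85, -3.48]), 't': 11.05}
[-0.09876394  0.00634556  0.04114886]
```

Contact felt: it stopped at 12.25 mm with about 2 N. I'll back off 0.5 mm, lower the pitch to 7° (front still above the rail) about the tongue tip, and feel again.

```bash
cat >> h.py <<'E'
def delta(a,b):
    "row from commanded tip pose a to b, each (back mm, z mm, pitch deg)"
    (p,R),(q,S)=[tcp_for(t[0]/1e3,t[1]/1e3,np.radians(t[2])) for t in (a,b)]
    return np.r_[(R.inv()*S).as_rotvec()/np.pi,R.inv().apply(q-p)/.75].round(4).tolist()
E
python3 - <<'E'
from h import *
a=(-13,41.4,12.35)
for b in [(-11.7,41.4,12.35),(-11.7,41.5,10.5),(-11.7,41.6,8.7),(-11.7,41.7,7)]: print(delta(a,b))
E
```

```text
[0.0, 0.0, 0.0, -0.0, -0.0017, 0.0004]
[-0.0103, 0.0, -0.0, -0.0, -0.0032, 0.004]
[-0.0203, -0.0, -0.0, -0.0, -0.0045, 0.0076]
[-0.0297, 0.0, -0.0, -0.0, -0.0057, 0.011]
```

```bash
python3 -m jog '[[0,0,0,0,-0.0017,0.0004,1],[-0.005,0,0,0,-0.0025,0.0022,1],[-0.0103,0,0,0,-0.0032,0.004,1],[-0.0153,0,0,0,-0.0039,0.0058,1],[-0.0203,0,0,0,-0.0045,0.0076,1],[-0.025,0,0,0,-0.0051,0.0093,1],[-0.0297,0,0,0,-0.0057,0.011,1],[-0.0297,0,0,0,-0.0057,0.011,1]]'
python3 -c "from h import *;print(tip())"
```

```text
time_s: 11.85
ee_pos: [0.5965, 0.1688, 0.0877]
tool_rot: [-0.045, 0.739, 0.67, -0.042]
force: [-0.4, -0.0, -5.2]
grip_width: 0.0116
finger_force: 60.0
{'back': np.float64(-10.53), 'lat': 0.71, 'z': np.float64(41.72), 'pitch': np.float64(7.05), 'yaw': np.float64(0.05), 'F': array([-0.39, -0.03, -5.19]), 't': 11.85}
```

```bash
python3 -m jog '[[0,0,0,0,0.0007,-0.0001,1],[0,0,0,0,0.0014,-0.0002,1],[0,0,0,0,0.0019,-0.0002,1],[0,0,0,0,0.0019,-0.0002,1]]'
python3 -c "from h import *;print(tip())"
```

```text
time_s: 12.25
ee_pos: [0.5985, 0.1685, 0.0877]
tool_rot: [-0.045, 0.74, 0.67, -0.042]
force: [-0.9, 0.4, -3.0]
grip_width: 0.0116
finger_force: 60.0
{'back': np.float64(-12.55), 'lat': 0.66, 'z': np.float64(41.72), 'pitch': np.float64(7.07), 'yaw': np.float64(0.03), 'F': array([-0.93,  0.44, -3.04]), 't': 12.25}
```

```bash
python3 -m jog '[[0,0,0,0,0.0004,0,1],[0,0,0,0,0.0007,-0.0001,1],[0,0,0,0,0.0007,-0.0001,1]]'
python3 -c "from h import *;print(tip())"
```

```text
time_s: 12.55
ee_pos: [0.5986, 0.1685, 0.0877]
tool_rot: [-0.045, 0.74, 0.67, -0.042]
force: [-2.0, 0.7, -3.3]
grip_width: 0.0114
finger_force: 60.0
{'back': np.float64(-12.61), 'lat': 0.65, 'z': np.float64(41.68), 'pitch': np.float64(7.11), 'yaw': np.float64(0.04), 'F': array([-2.03,  0.68, -3.28]), 't': 12.55}
```

Run:
```python
from h import *
a=(-13.1,41.7,7.1)
for b in [(-12.3,41.7,7.1),(-12.3,41.8,6),(-12.3,41.9,5)]: print(delta(a,b))
```

```text
[0.0, 0.0, 0.0, -0.0, -0.0011, 0.0001]
[-0.0061, -0.0, -0.0, -0.0, -0.002, 0.0022]
[-0.0117, 0.0, -0.0, -0.0, -0.0028, 0.0041]
```

```bash
python3 -m jog '[[0,0,0,0,-0.0011,0.0001,1],[-0.003,0,0,0,-0.0015,0.0011,1],[-0.0061,0,0,0,-0.002,0.0022,1],[-0.0061,0,0,0,-0.002,0.0022,1],[-0.0061,0,0,0,-0.002,0.0022,1]]'
python3 -c "from h import *;print(tip())"
```

```text
time_s: 13.05
ee_pos: [0.5978, 0.1686, 0.0864]
tool_rot: [-0.038, 0.74, 0.671, -0.035]
force: [-0.8, -0.0, -4.7]
grip_width: 0.0112
finger_force: 60.0
{'back': np.float64(-12.76), 'lat': 0.72, 'z': np.float64(42.11), 'pitch': np.float64(5.88), 'yaw': np.float64(0.04), 'F': array([-0.75, -0.04, -4.69]), 't': 13.05}
```

Run:
```python
from h import *
a=(-12.76,42.1,5.88)
for b in [(-12.5,42.1,4.5),(-12.5,42.1,3),(-12.5,42.1,2)]: print(delta(a,b))
```

```text
[-0.0077, 0.0, 0.0, 0.0, -0.0015, 0.0028]
[-0.016, -0.0, 0.0, 0.0, -0.0026, 0.0059]
[-0.0216, -0.0, 0.0, 0.0, -0.0033, 0.008]
```

```bash
python3 -m jog '[[-0.004,0,0,0,-0.0009,0.0014,1],[-0.0077,0,0,0,-0.0015,0.0028,1],[-0.0077,0,0,0,-0.0015,0.0028,1]]'
python3 -c "from h import *;print(tip())"
```

```text
time_s: 13.35
ee_pos: [0.5962, 0.1688, 0.0843]
tool_rot: [-0.028, 0.74, 0.671, -0.027]
force: [0.4, 0.4, -4.4]
grip_width: 0.0115
finger_force: 60.0
{'back': np.float64(-12.28), 'lat': 0.76, 'z': np.float64(42.09), 'pitch': np.float64(4.47), 'yaw': np.float64(0.05), 'F': array([ 0.43,  0.39, -4.43]), 't': 13.35}
```

```bash
python3 -m jog '[[-0.0042,0,0,0,-0.0006,0.0016,1],[-0.0083,0,0,0,-0.0011,0.0031,1],[-0.0083,0,0,0,-0.0011,0.0031,1]]'
python3 -c "from h import *;print(tip())"
```

```text
time_s: 13.65
ee_pos: [0.5949, 0.1689, 0.082]
tool_rot: [-0.019, 0.741, 0.671, -0.018]
force: [-0.6, 0.6, -4.4]
grip_width: 0.0117
finger_force: 60.0
{'back': np.float64(-12.02), 'lat': 0.77, 'z': np.float64(41.96), 'pitch': np.float64(3.02), 'yaw': np.float64(0.06), 'F': array([-0.57,  0.63, -4.36]), 't': 13.65}
```

The front edge is already below the rail top with no contact, so I'll finish lowering.

Run:
```python
from h import *
a=(-12.02,41.96,3.02)
for b in [(-12.2,42.1,1.5),(-12.2,42.1,.4)]: print(delta(a,b))
```

```text
[-0.0084, -0.0, -0.0, 0.0, -0.001, 0.0029]
[-0.0146, 0.0, 0.0, -0.0, -0.0018, 0.0052]
```

```bash
python3 -m jog '[[-0.0042,0,0,0,-0.0005,0.0014,1],[-0.0084,0,0,0,-0.001,0.0029,1],[-0.0115,0,0,0,-0.0014,0.004,1],[-0.0146,0,0,0,-0.0018,0.0052,1],[-0.0146,0,0,0,-0.0018,0.0052,1]]'
python3 -c "from h import *;print(tip())"
```

```text
time_s: 14.15
ee_pos: [0.5933, 0.1691, 0.0782]
tool_rot: [-0.002, 0.741, 0.672, -0.003]
force: [-0.1, 0.6, -3.0]
grip_width: 0.0112
finger_force: 60.0
{'back': np.float64(-12.09), 'lat': 0.71, 'z': np.float64(41.96), 'pitch': np.float64(0.42), 'yaw': np.float64(0.06), 'F': array([-0.09,  0.65, -3.01]), 't': 14.15}
```

```bash
python3 -m jog '[[-0.002,0,0,0,-0.0002,0.0007,1],[-0.002,0,0,0,-0.0002,0.0012,1],[-0.002,0,0,0,-0.0002,0.0012,1]]'
python3 -c "from h import *;print(tip())"
```

```text
time_s: 14.45
ee_pos: [0.5937, 0.169, 0.0774]
tool_rot: [0.0, 0.741, 0.672, -0.001]
force: [-0.6, -1.1, -3.6]
grip_width: 0.0115
finger_force: 60.0
{'back': np.float64(-12.73), 'lat': 0.71, 'z': np.float64(41.8), 'pitch': np.float64(0.03), 'yaw': np.float64(0.05), 'F': array([-0.61, -1.05, -3.63]), 't': 14.45}
```

Seated height reached, with no side load. I'll open the jaws only partway, so the fingers clear the bar, then retreat straight up.

```bash
python3 -m jog '[[0,0,0,0,0,0,0.6],[0,0,0,0,0,0,0.6],[0,0,0,0,0,0,0.6],[0,0,0,0,0,0,0.6],[0,0,0,0,0,0,0.6],[0,0,0,0,0,0,0.6]]' 20
python3 -m jog '[[0,0,0,0,0,-0.02,0.6],[0,0,0,0,0,-0.06,0.6],[0,0,0,0,0,-0.12,0.6],[0,0,0,0,0,-0.18,0.6],[0,0,0,0,0,-0.18,0.6],[0,0,0,0,0,-0.18,0.6]]'
python3 - <<'E'
from h import *
d=cam("wrist"); W=pts(d); cv2.imwrite("pics/w3.png",d["image"]); s=cam("side"); cv2.imwrite("pics/s3.png",cv2.resize(s["image"][140:240,270:430],None,fx=4,fy=4))
W=W.reshape(-1,3); a=(W[:,:2]-MOUTH)@ex; l=(W[:,:2]-MOUTH)@[-ex[1],ex[0]]
k=(a<-.01)&(a>-.14)&(abs(l+0.005)<.055)&(W[:,2]>.045)&(W[:,2]<.065)
A=np.c_[a[k],l[k],np.ones(k.sum())]; c,*_=np.linalg.lstsq(A,W[k,2],rcond=None); print(k.sum(),"slopes",c, "z front",c@[-.148,0,1],"z back",c@[0,0,1])
k=(a>.01)&(a<.06)&(abs(l)<.06)&(W[:,2]>.045)&(W[:,2]<.065); print("laid",np.median(W[k,2]))
k=(a>-.162)&(a<-.156)&(abs(l)<.06)&(W[:,2]>.04); print("rail",np.median(W[k,2]))
E
```

```text
time_s: 15.05
ee_pos: [0.5937, 0.169, 0.0775]
tool_rot: [0.0, 0.741, 0.672, -0.001]
force: [-0.1, -0.1, 0.2]
grip_width: 0.0343
finger_force: 0.0
time_s: 15.65
ee_pos: [0.5945, 0.1693, 0.215]
tool_rot: [0.002, 0.741, 0.672, 0.001]
force: [0.1, 0.1, -0.9]
grip_width: 0.035
finger_force: 0.0
10505 slopes [-4.14446537e-05  3.11296126e-05  5.45243141e-02] z front 0.054530447889898546 z back 0.05452431408114474
laid 0.05454315825236061
rail 0.276843936730921
```

View pics/w3.png

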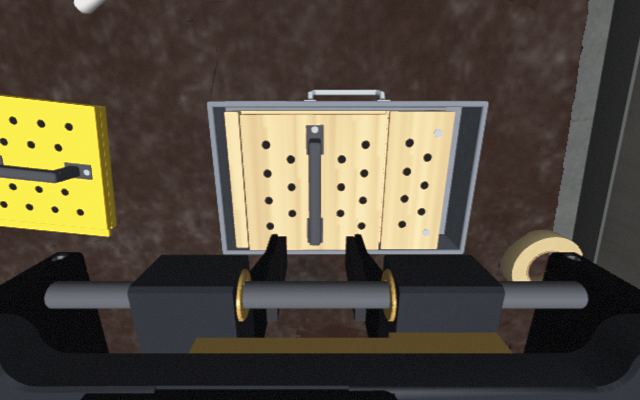

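View pics/s3.png

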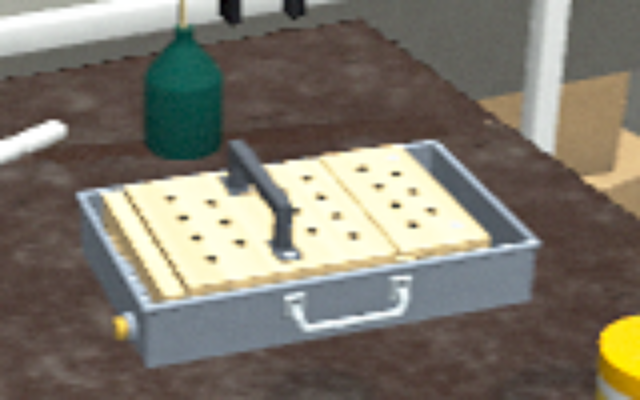

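Both views show the board lying flat, flush with the laid board (54.5 mm measured on both). The seam is at about column 388 and the rail in front at about column 235. The gripper is clear, so I'm handing in.

```bash
python3 -c "from station import sign_off;print(sign_off())"
```

```text
the job is handed in; nothing more can be done
None
```

The board is in place: its tongue is home in the groove, it lies flat and level with the laid board behind the front rail, and the gripper is clear; the highest sideways push I saw was about 2 N, and I handed in after about 16 s without seeing the verdict.

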